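# Load the power-up test pen and drop its gate latch into the keeper

## Task

Get the repaired board ready for its power-up test: set it down with its black carrier flat in the middle of the rubber mat inside the clear test pen. Then swing the pen's gate shut against its spring buffer, lifting the latch bar by its black knob over the keeper's front lip, and let the bar drop fully into the notch so that the gate stays shut by itself. Feel for the keeper's rear wall with the bar and press on it only lightly, for the keeper is merely clamped in its slots and must not be shifted; leave the other things on the bench where they are.

Things in the scene. Friction and masses are not known exactly. Their poses are not given: they have to be found in the camera images.
- pen: Fixed test pen: grey base 200 x 242 x 8 mm, aluminium posts to z = 133, clear walls left, right and back to z = 130, open top, gate in front. Origin: centre of the base's underside; x to the back wall, y left, z up ('pen' coordinates below, mm). Free inside: x -80 to 77, y -98 to 98, except the buffer along the right wall.
- mat_center (a point): Centre of the top of the black rubber mat (110 x 110 mm) on the pen's floor, at pen x = 5, y = 15, z = 11; axes as the pen's.
- buffer_seat (a point): Inner end of the damped spring buffer: tube 17 mm thick with a clamp, along the right wall, pen x -112 to -16, y -103 to -63, z 31 to 59. Its plunger meets the gate 162 mm from the hinge axis when the gate comes below 0.17 rad, and pushes it back open with 1.6 N, rising to about 4 N at 0 (30 N s/m of damping besides).
- carrier: Black carrier block with a small green board fixed on top: 54 (x) x 78 (y) mm, 15 mm high, the board's parts to z = 25. Origin: centre of the underside. About 150 g. Grasp the block across its 54 mm below z = 15 (the board is only 50 mm wide).
- gate (a joint): Gate angle, rad: 0 = in line with the front posts; grows as the gate swings open towards the robot. Starts at 0.26 to 0.36 and stays where it is left (hinge friction 0.05 N m) until the buffer pushes it. Latched it rests between 0.02 and 0.125, depending on where the keeper is clamped; unlatched the buffer opens it to 0.17.
- gate_hinge (a point): Point on the gate's vertical hinge axis, pen x = -90, y = 90, z = 85. The gate, 12 mm thick, top at z = 129, reaches 173 mm from it; at gate = 0 it runs along the pen's -y, at angle g it is turned by -g about z.
- latch_bar (a joint): Latch bar angle, rad: 0 = level on its stop, grows as its free end is lifted, upper stop 0.24; falls back by its weight when let go. It clears the keeper's lip above 0.14; resting above 0.08 it lies on the lip; it is level only in the notch or before the lip.
- bar_pivot (a point): Pivot of the latch bar on the gate's front: 50 mm from the hinge axis along the gate, z = 85, 22 mm before the gate's mid-plane. The steel bar (8 mm thick, 18 mm high, about 330 g with knob) runs from here along the gate to 278 mm from the hinge axis, over the keeper to the knob. It turns up about the gate's normal.
- keeper_mid (a point): Mid of the keeper's range, pen x = -117, y = -104, z = 74. Steel fork before the right post, 22 mm wide: lip 10 mm thick, top z = 92; then a notch 13 mm front to back, floor z = 74; then a rubber-faced rear wall to z = 118. Clamped in slots: the face of this wall really lies anywhere within 9 mm of this x and must be felt.
- knob (a point): Middle of the waist (18 mm thick, 28 mm long, between 30 mm flanges) of the bar's black knob; its axis is the gate's normal. 48 mm before the bar's mid-plane, 216 mm from its pivot. At gate 0, bar b: pen x = -160, y = 40 - 216 cos b, z = 85 + 216 sin b; at gate g turned by -g about the hinge axis. Grasp from above, fingers closing along the gate.
- bar_heel (a point): Mid of the bar's rear face where it crosses the keeper: 194 mm from the hinge axis, 18 mm before the gate's mid-plane (pen x = -108 at gate 0, about -108 - 194 g at gate g). Push the lifted bar in until this meets the keeper's rear wall (the resistance rises; stay below 15 N there), then let the bar down.
- flux_bottle: Bystander: squeeze bottle with needle, 42 mm wide, 103 mm high; origin at the centre of its underside.
- tin: Bystander: small white round tin, 43 mm, 36 mm high; origin as above.
- tape: Bystander: flat roll of blue tape, 72 mm, 19 mm high; origin as above.
- smd_box: Bystander: small white lidded box, 47 x 58 x 22 mm; origin as above.
Not all that is in view belongs to the job. Leave any orange look-alike of the carrier alone.

How it is judged (in metres and radians):
On the way, in this order (a step that is already met when the one before it is completed fails the run):
1. the board on its carrier stands flat on the mat in the pen, let go, with the gate not yet shut (x of carrier in the frame of mat_center between -0.025 and 0.025 m and y of carrier in the frame of mat_center between -0.025 and 0.025 m and z of carrier in the frame of mat_center below 0.006 m and angle between carrier's own z axis and vertical below 0.1 rad and contact force between the fingers and carrier below 0.2 N and value of joint gate above 0.15 rad), for 0.2 s.
2. the gate is pushed in with the latch bar held up above the keeper's lip (value of joint gate below 0.135 rad and value of joint latch_bar above 0.1 rad), for 0.1 s.
At the end, for the whole second after the job is handed in: The gate is shut by its latch alone (gate below 0.135 rad, still) with the bar down in the notch (below 0.04 rad); the carrier stands flat on the mat, its centre within 25 mm of the mat's centre along both sides (x of carrier in the frame of mat_center between -0.025 and 0.025 m and y of carrier in the frame of mat_center between -0.025 and 0.025 m and z of carrier in the frame of mat_center below 0.006 m and angle between carrier's own z axis and vertical below 0.1 rad and value of joint gate below 0.135 rad and value of joint latch_bar below 0.04 rad and velocity of joint gate between -0.05 and 0.05 rad/s and linear speed of carrier below 0.01 m/s); the robot touches nothing.
It fails at once if the keeper shifted: the latch bar pressed on its rear wall with more than 20 N, or on its lip or floor with more than 25 N (contact force between latch_bar and keeper_c2 above 20 N or contact force between latch_bar and keeper_c0 above 25 N or contact force between latch_bar and keeper_c1 above 25 N).
It fails at once if a bystander on the bench moved by more than 20 mm (distance of any of flux_bottle, tin, tape, smd_box from where it was at the start of the episode above 0.02 m).
It also fails if it takes over 56 s, if anything falls off the work surface, if the arm or the gripper's body presses on something with over 40 N, if the wrist force passes 120 N, or if a joint passes its speed limit or range.

## Robot

A 6-joint arm with a two-finger parallel gripper is mounted at the origin on a cart in front of the work surface, level with it; the furniture and walls round the work are solid. World frame = base frame: x ahead of the robot, y to its left, z up, the work surface at z = 0. Lengths are in m, angles in degrees, forces in N, time in s.
With the tool pointing down it reaches from about 0.25 to 0.775 m from the base axis. Payload 4 kg.
Tool frame: the origin (TCP) lies midway between the tips of the shut fingers; the grasp point (between the pads) lies 19 mm behind it; z points along the fingers, y is the line along which they close (so a half turn about z gives the same grasp; the last joint's range is limited). The gripper opens to 85 mm and grips with 20 to 120 N. Pads are 22 mm wide; open, the fingers measure 114 mm over their backs; the gripper's body (76 mm by 85 mm) begins 54 mm behind the grasp point. The pads swing forward as they close: fully open they stand 13 mm farther back than shut.
Start: joints at [-5.907, 4.996, 78.535, -0, 96.463, -5.907], TCP at [0.55, -0, 0.231] pointing down, gripper open.
Joint ranges: [-177.83, 177.83], [-43.37, 116.18], [15.69, 146.23], [-61.86, 241.86], [9.47, 152.12], [-147.06, 147.06]. Speed limits (degrees/s): [159.86, 159.86, 180, 180, 180, 180].

## Interface

Orientations are given as a 3x3 rotation matrix whose columns are the frame's x, y, z axes.
In Python, from station import ctrl gives the robot as it stands. The module is installed in compiled form; this text tells all that it offers.
- The arm moves only by the tool carry_out, never from a script. Its arguments are lists of equal length, an entry for each row: "offset": the shift along the tool's x, y, z in units of 0.04 m (1.0 is 0.04 m), a list of three; "turn": the turn, a rotation vector about the tool's x, y, z in units of 5 degrees (1.0 is 5 degrees), a list of three; "gripper": the opening, from 0 (shut) to 1 (fully open). A call has 1 to 20 rows; each row shifts and turns the commanded pose from where the row before left it, along the tool's axes as they then stand; what a row does not reach is not made up. A row lasts 1/8 s, in which the tool goes at most 62.5 mm and 10.7 degrees, less where a joint would pass 70% of its speed; a pose out of reach is approached as far as the arm can. A call with a number of a shift or a turn outside -1 to 1 is refused whole. A call with a gripper value outside its range is refused whole. The fingers move at their own pace and stop on an object; "squeeze" is the grip in N (left out, the last holds). Time passes only in rows, so rows that do not move let the fingers close. It gives the time, the measured TCP pose, the force, the opening and the grip force at its end, in the units of the state.
- ctrl.state(): the state, without advancing time (a new reading comes with each control period).
- ctrl.capture(name): name is "scene" or "side" or "wrist"; returns a dict with "image" (420x560x3 uint8, red, green, blue), "depth" (420x560 float32, m along the optical axis (not along the pixel's ray), 0 where there is no reading), "mtx" (3x3 intrinsics, pixels), "extrinsics" (4x4, takes a point from camera to world coordinates); the wrist camera has in their place "hand_eye" (4x4, takes a point from camera to tool coordinates, whose origin is the TCP and whose axes are the flange's). Camera axes: x right, y down, z forward; pixel columns grow to the right and rows downward; lengths in m; the calibration is good to about 2 mm. A picture is of the moment at which its call begins: read the wrist's pose just before it.
- ctrl.finish_job(): hands the job in; it is judged then, once.
The state is a dict: "time_s": time; "q": joint angles; "joint_velocities": joint speeds; "effort": joint torques, N m; "tcp_pos": TCP position; "eef_rot": TCP orientation; "contact_force": force on the tool from outside, world axes, zero at the start; "wrist_torque": the same for the moment, N m; "grip_width": finger opening in m; "gripper_force": force on a finger pad.
Only numpy, scipy, OpenCV 4.12 (cv2) and the standard library are available. Lean on these libraries where they do the work, as an engineer would, in place of code of your own. Each camera call takes 0.05 s, during which the arm holds its last target. There are 200 camera calls.

## Working session

There is one attempt and no reset: what is moved stays moved. The work goes in short steps, Python scripts to look and compute and a tool call to move; the robot and the scene stay as the last step left them, time stands still between calls to the robot, and variables do not carry over. Pictures are saved under pics/ and viewed, at most 10 in all, crops included, and the job is handed in when it is done.

Besides the shell and the picture viewer there is one more tool, called after "Request:" by a JSON object that holds its "api" and its "payload", one argument or row to a line. carry_out: Moves the arm, as the interface text tells. Its arguments: {"type":"object","properties":{"offset":{"type":"array"},"turn":{"type":"array"},"gripper":{"type":"array"},"squeeze":{"type":"number"}},"required":["offset","turn","gripper"]}

```bash
mkdir -p pics; cat > h.py <<'E'
import numpy as np, cv2, pickle
from station import ctrl
def grab(n):
    s=ctrl.state(); c=ctrl.capture(n); 
    if n=='wrist':
        T=np.eye(4);T[:3,:3]=s['eef_rot'];T[:3,3]=s['tcp_pos'];c['extrinsics']=T@c['hand_eye']
    return c
def pt(c,u,v,r=1):
    d=c['depth'][v-r:v+r+1,u-r:u+r+1];d=np.median(d[d>0])
    K=c['mtx'];p=np.array([(u-K[0,2])/K[0,0]*d,(v-K[1,2])/K[1,1]*d,d,1]);return (c['extrinsics']@p)[:3]
def cloud(c):
    d=c['depth'];K=c['mtx'];v,u=np.mgrid[:d.shape[0],:d.shape[1]]
    P=np.stack([(u-K[0,2])/K[0,0]*d,(v-K[1,2])/K[1,1]*d,d],-1)
    return P@c['extrinsics'][:3,:3].T+c['extrinsics'][:3,3]
def proj(c,p):
    q=np.linalg.inv(c['extrinsics'])@np.r_[p,1];q=c['mtx']@q[:3];return q[:2]/q[2]
E
python3 - <<'E'
from h import *
C={n:grab(n) for n in('scene','side','wrist')}
pickle.dump(C,open('c0.pkl','wb'))
for n in('scene','side'): cv2.imwrite(f'pics/{n}0.png',cv2.resize(C[n]['image'][:,:,::-1],(800,600),interpolation=cv2.INTER_CUBIC))
for n in C: print(n,C[n]['extrinsics'].round(3).tolist(),C[n]['mtx'].round(1).tolist())
print(ctrl.state())
E
```

```text
scene [[0.859, -0.357, 0.366, 0.227], [-0.512, -0.58, 0.633, -0.546], [-0.014, -0.732, -0.682, 0.679], [0.0, 0.0, 0.0, 1.0]] [[386.1, 0.0, 277.4], [0.0, 386.1, 207.9], [0.0, 0.0, 1.0]]
side [[-0.998, -0.042, 0.047, 0.503], [-0.059, 0.344, -0.937, 0.908], [0.023, -0.938, -0.346, 0.421], [0.0, 0.0, 0.0, 1.0]] [[382.2, 0.0, 281.7], [0.0, 382.2, 206.6], [0.0, 0.0, 1.0]]
wrist [[1.0, 0.001, -0.002, 0.549], [0.0, -0.948, -0.319, 0.083], [-0.002, 0.319, -0.948, 0.373], [0.0, 0.0, 0.0, 1.0]] [[368.9, 0.0, 286.7], [0.0, 368.9, 208.3], [0.0, 0.0, 1.0]]
{'time_s': 0.15, 'q': array([-5.90740162e+00,  5.03216849e+00,  7.86057452e+01,  1.69614981e-04,
        9.64636310e+01, -5.90950179e+00]), 'joint_velocities': array([ 0.04976727, -0.11526638, -0.30912949,  0.02375415, -0.12833487,
       -0.01272774]), 'effort': array([ 1.22744677e-03, -3.52374566e+01, -3.13678122e+01, -1.70676763e-04,
        8.12124257e-03, -6.53522420e-05]), 'tcp_pos': array([5.49611328e-01, 3.45726756e-05, 2.30373547e-01]), 'eef_rot': array([[-3.68221883e-05,  9.99998446e-01, -1.76257313e-03],
       [ 9.99999982e-01,  3.71489058e-05,  1.85331570e-04],
       [ 1.85396759e-04, -1.76256628e-03, -9.99998429e-01]]), 'contact_force': array([-0.4363184 , -0.68658477, -0.37971751]), 'wrist_torque': array([0.00591035, 0.00878602, 0.01317934]), 'gripper_force': 0.0, 'grip_width': 0.0852363598221578}
```

View pics/scene0.png

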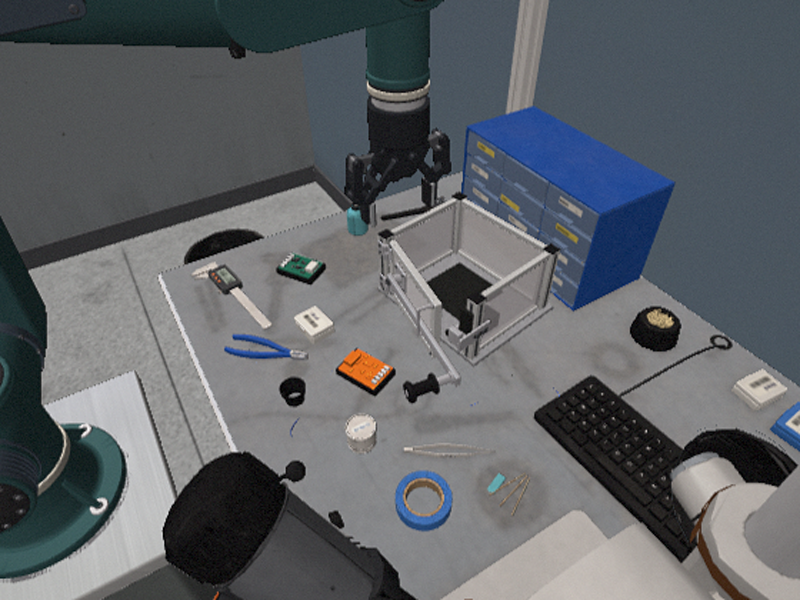

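View pics/side0.png

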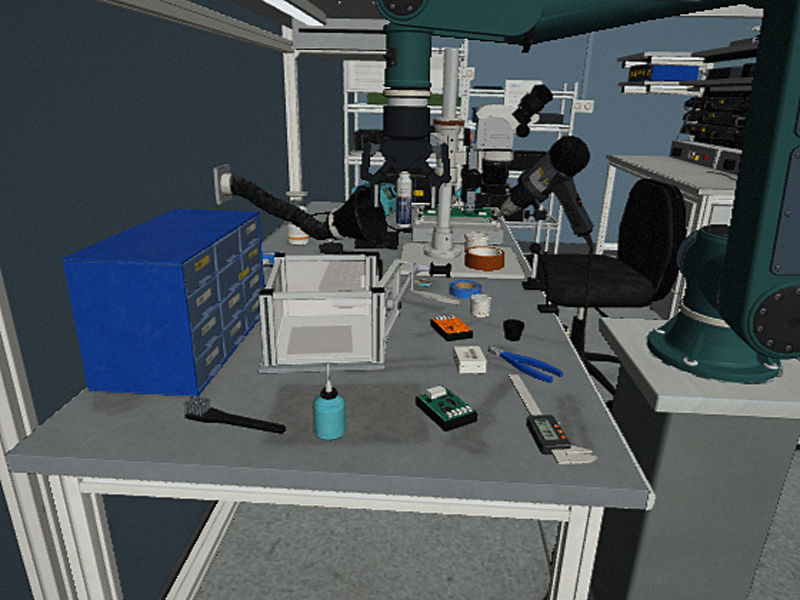

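Scene (800x600 px): the green board on its black carrier is at (301,266), also at side (446,408). The orange look-alike is at (366,370), side (452,327). Other flat things that could be confused with it are the white smd_box (314,321), the keyboard and the callipers. I choose the green one. The pen's posts are at (387,236), (461,199), (553,248) and (476,305), the knob is at (422,388) and the mat at (465,290).

```bash
python3 - <<'E'
from h import *
C=pickle.load(open('c0.pkl','rb'))
s=C['scene'];d=C['side']
a=cv2.resize(s['image'][165:215,180:240],(400,300),interpolation=cv2.INTER_CUBIC)
a2=cv2.resize(d['image'][260:310,280:345],(400,300),interpolation=cv2.INTER_CUBIC)
b=cv2.resize(s['image'][130:280,260:400],(400,300),interpolation=cv2.INTER_CUBIC)
b=cv2.resize(s['image'][130:280,255:405],(600,600),interpolation=cv2.INTER_CUBIC)
cv2.imwrite('pics/crop1.png',np.hstack([cv2.resize(np.vstack([a,a2]),(200,300)).repeat(1,0),np.zeros((300,0,3),np.uint8)])[:,:,::-1])
top=np.vstack([cv2.resize(a,(200,300)),cv2.resize(a2,(200,300))])
cv2.imwrite('pics/crop1.png',np.hstack([top,b])[:,:,::-1])
W={n:cloud(C[n]) for n in C}
for n in W:
    P=W[n];m=(P[...,2]>.008)&(P[...,2]<.035)
    im=C[n]['image'].astype(int)
    # carrier region
    c0=pt(s,211,187)
    q=P[m&(np.hypot(P[...,0]-c0[0],P[...,1]-c0[1])<.065)]
    if len(q)>20:
        r=cv2.minAreaRect(q[:,:2].astype(np.float32));print(n,'carrier',c0.round(3),len(q),r,np.percentile(q[:,2],[5,50,95]).round(4))
for n,(u,v) in dict(lf=(271,165),lb=(323,139),rb=(387,173),rf=(333,214),knob=(295,271)).items():print('scene',n,pt(s,u,v).round(4))
for n in('scene','side','wrist'):
    P=W[n];m=(P[...,2]>.129)&(P[...,2]<.137)&(P[...,0]>.3)&(P[...,0]<.9)
    mm=cv2.connectedComponentsWithStats(m.astype(np.uint8))
    for i in range(1,mm[0]):
        if mm[2][i,4]>6: 
            k=mm[1]==i;print(n,'comp',mm[3][i].round(),mm[2][i,4],P[k].min(0).round(4),P[k].max(0).round(4))
E
```

```text
scene carrier [0.472 0.229 0.02 ] 462 ((0.47336527705192566, 0.23832203447818756), (0.055352382361888885, 0.08076166361570358), 33.76333999633789) [0.0106 0.0194 0.0277]
side carrier [0.472 0.229 0.02 ] 726 ((0.47444552183151245, 0.2414388358592987), (0.053689610213041306, 0.08095163106918335), 32.282875061035156) [0.0096 0.0172 0.0254]
scene lf [0.5826 0.0952 0.1342]
scene lb [0.7514 0.1215 0.1336]
scene rb [ 0.7898 -0.0724  0.1363]
scene rf [ 0.6109 -0.1095  0.1279]
scene knob [ 0.4802 -0.17    0.0938]
scene comp [380. 151.] 299 [ 0.8304 -0.1115  0.129 ] [0.898  0.2261 0.137 ]
scene comp [326. 175.] 1235 [ 0.5503 -0.1115  0.129 ] [0.7992 0.1424 0.137 ]
scene comp [357. 143.] 21 [0.8097 0.0386 0.1314] [0.8132 0.0872 0.1369]
scene comp [295. 215.] 8 [ 0.5352 -0.0745  0.129 ] [ 0.547  -0.0713  0.1305]
scene comp [510. 315.] 169 [ 0.6824 -0.4852  0.1291] [ 0.7381 -0.4155  0.1369]
side comp [281. 131.] 15 [ 0.5785 -0.9175  0.1293] [ 0.6266 -0.8924  0.1367]
side comp [258. 145.] 36 [ 0.6394 -0.5552  0.1291] [ 0.7039 -0.5315  0.1369]
side comp [242. 149.] 41 [ 0.686  -0.5215  0.129 ] [ 0.7701 -0.4103  0.1368]
side comp [310. 148.] 21 [ 0.4591 -0.5363  0.1293] [ 0.4893 -0.5179  0.1367]
side comp [138. 206.] 298 [ 0.8311 -0.1061  0.129 ] [0.8997 0.2337 0.137 ]
side comp [223. 195.] 470 [ 0.5616 -0.0926  0.129 ] [0.7973 0.146  0.1349]
side comp [253. 178.] 57 [ 0.609  -0.1112  0.129 ] [ 0.6757 -0.083   0.1344]
side comp [170. 192.] 20 [0.8097 0.0416 0.1296] [0.8118 0.0881 0.137 ]
wrist comp [429.  33.] 4808 [0.5709 0.0913 0.129 ] [0.7103 0.1294 0.1356]
wrist comp [325. 191.] 3154 [ 0.5581 -0.0815  0.129 ] [0.5894 0.0862 0.1318]
wrist comp [506. 311.] 1219 [ 0.6746 -0.0933  0.129 ] [ 0.757  -0.0711  0.1327]
wrist comp [376. 331.] 711 [ 0.6057 -0.1116  0.129 ] [ 0.6323 -0.0878  0.1352]
```

View pics/crop1.png

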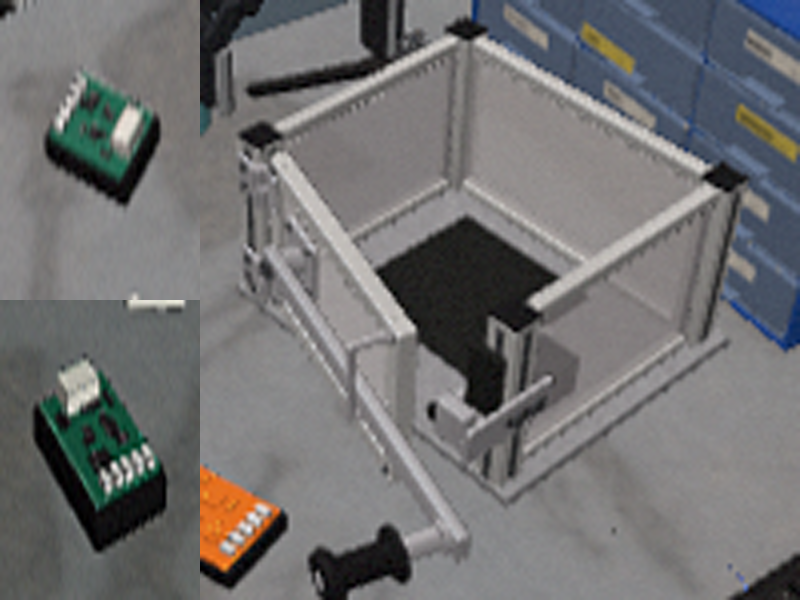

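The crop shows the green board on its black block (54 x 81 mm rectangle, long side turned about 33°), so the choice is right. It also shows the pen, with the gate ajar, the bar in front of it and the knob at the lower left. Next I fit the pen's pose.

```bash
python3 - <<'E'
from h import *
from scipy.optimize import minimize
C=pickle.load(open('c0.pkl','rb'))
W={n:cloud(C[n]) for n in C}
for n in('scene','side','wrist'):
    P=W[n].reshape(-1,3);P=P[(P[:,0]>.5)&(P[:,0]<.82)&(P[:,1]>-.17)&(P[:,1]<.18)]
    for lab,(a,b) in dict(post=(.1315,.138),base=(.005,.011)).items():
        q=P[(P[:,2]>a)&(P[:,2]<b)]
        if len(q)<20: continue
        r=cv2.minAreaRect(q[:,:2].astype(np.float32));print(n,lab,len(q),np.round(r[0],4),np.round(r[1],4),round(r[2],2))
    # yaw by envelope on post tops: project in trial frame
    q=P[(P[:,2]>.1)&(P[:,2]<.138)]
    for yaw in(9,10,11,12):
        t=np.radians(yaw);X=q[:,0]*np.cos(t)+q[:,1]*np.sin(t);Y=-q[:,0]*np.sin(t)+q[:,1]*np.cos(t)
        hx=np.histogram(X,np.arange(.55,.80,.002));hy=np.histogram(Y,np.arange(-.26,.03,.002))
        print(n,yaw,'X peaks',[(round(hx[1][i],3),int(hx[0][i])) for i in np.argsort(-hx[0])[:4]],'Y',[(round(hy[1][i],3),int(hy[0][i])) for i in np.argsort(-hy[0])[:5]])
# gate top from wrist
P=W['wrist'];m=(P[...,2]>.124)&(P[...,2]<.1325)&(P[...,0]>.55)&(P[...,0]<.592)&(P[...,1]>-.0815)&(P[...,1]<.075)
q=P[m];c=q.mean(0);u,s,v=np.linalg.svd(q[:,:2]-c[:2],full_matrices=False);d=v[0]*-np.sign(v[0][1]);print('gate',c,d,np.degrees(np.arctan2(d[1],d[0])),len(q))
a=cv2.resize(C['wrist']['image'],(800,600),interpolation=cv2.INTER_CUBIC);cv2.imwrite('pics/w0.png',a[:,:,::-1])
E
```

```text
scene post 891 [0.6833 0.0149] [0.2764 0.2269] 9.58
scene base 773 [0.66   0.0063] [0.3142 0.3497] 1.39
scene 9 X peaks [(np.float64(0.762), 319), (np.float64(0.764), 184), (np.float64(0.76), 179), (np.float64(0.584), 95)] Y [(np.float64(-0.198), 265), (np.float64(0.008), 228), (np.float64(-0.2), 169), (np.float64(0.006), 163), (np.float64(0.01), 117)]
scene 10 X peaks [(np.float64(0.76), 334), (np.float64(0.762), 205), (np.float64(0.758), 161), (np.float64(0.58), 105)] Y [(np.float64(-0.21), 280), (np.float64(-0.004), 221), (np.float64(-0.212), 166), (np.float64(-0.006), 159), (np.float64(-0.002), 133)]
scene 11 X peaks [(np.float64(0.758), 290), (np.float64(0.76), 203), (np.float64(0.756), 161), (np.float64(0.762), 89)] Y [(np.float64(-0.222), 216), (np.float64(-0.016), 199), (np.float64(-0.224), 159), (np.float64(-0.22), 157), (np.float64(-0.014), 149)]
scene 12 X peaks [(np.float64(0.756), 227), (np.float64(0.754), 187), (np.float64(0.758), 180), (np.float64(0.76), 113)] Y [(np.float64(-0.234), 178), (np.float64(-0.028), 173), (np.float64(-0.232), 163), (np.float64(-0.236), 149),
[... 1661 characters left out ...]
0.202), 948), (np.float64(0.002), 894), (np.float64(0.0), 890), (np.float64(-0.002), 888)]
wrist 11 X peaks [(np.float64(0.58), 603), (np.float64(0.578), 516), (np.float64(0.582), 496), (np.float64(0.576), 430)] Y [(np.float64(-0.216), 1402), (np.float64(-0.218), 1086), (np.float64(-0.214), 905), (np.float64(-0.012), 895), (np.float64(-0.01), 884)]
wrist 12 X peaks [(np.float64(0.58), 577), (np.float64(0.578), 527), (np.float64(0.582), 469), (np.float64(0.584), 413)] Y [(np.float64(-0.228), 1319), (np.float64(-0.23), 1097), (np.float64(-0.024), 877), (np.float64(-0.022), 875), (np.float64(-0.026), 873)]
gate [0.57352442 0.00294931 0.12937429] [-0.12869017 -0.99168485] -97.39390888390261 3880
```

View pics/w0.png

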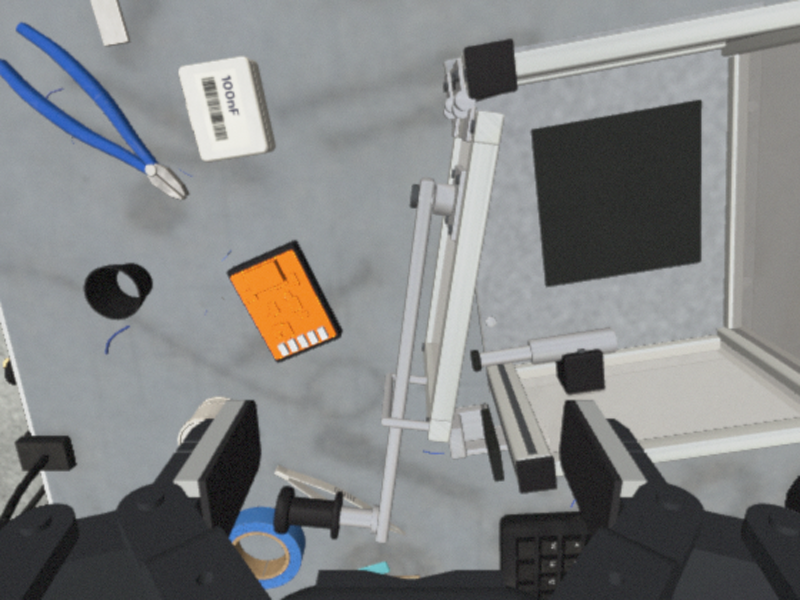

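The wrist view shows the pen's base as a 200 x 240 mm rectangle (yaw 9.7°, centre (0.688, 0.018)). The mat's corners are at (531,130), (701,100), (701,262) and (547,286), the gate is open by about 0.30 rad, and the knob's waist is at (316,510). I move above the carrier for a second view.

Request:
{"api": "carry_out", "payload": {
  "offset": [
    [1, -0.3, 0.4],
    [1, -0.3, 0.4],
    [1, -0.3, 0.4],
    [1, -0.3, 0.4],
    [1, -0.3, 0.4],
    [1, -0.4, 0.4],
    [0, 0, 0],
    [0, 0, 0],
    [0, 0, 0],
    [0, 0, 0],
    [0, 0, 0],
    [0, 0, 0],
    [0, 0, 0],
    [0, 0, 0]
  ],
  "turn": [
    [0, 0, 0],
    [0, 0, 0],
    [0, 0, 0],
    [0, 0, 0],
    [0, 0, 0],
    [0, 0, 0],
    [0, 0, -1],
    [0, 0, -1],
    [0, 0, -1],
    [0, 0, -1],
    [0, 0, -1],
    [0, 0, -1],
    [0, 0, -0.6],
    [0, 0, 0]
  ],
  "gripper": [1, 1, 1, 1, 1, 1, 1, 1, 1, 1, 1, 1, 1, 1],
  "squeeze": 40
}}

```text
time_s: 1.9
tcp_pos: [0.4738, 0.2399, 0.1349]
eef_rot: [[-0.544, 0.839, -0.001], [0.839, 0.544, -0.0], [0.0, -0.001, -1.0]]
contact_force: [0.9, 0.6, -0.1]
grip_width: 0.0853
gripper_force: 0.0
```

```bash
python3 - <<'E'
from h import *
C=pickle.load(open('c0.pkl','rb'))
w=C['wrist'];k=.7
for p in[(540,140),(692,112),(692,252),(555,275),(620,194)]:print('mat',pt(w,int(p[0]*k),int(p[1]*k)).round(4))
print('knob wrist',pt(w,221,357,2).round(4))
bt=pt(C['side'],231,291).round(3);print('bottle',bt)
c=grab('wrist');pickle.dump(c,open('c1.pkl','wb'));s=ctrl.state();print(s['tcp_pos'],s['time_s'],s['contact_force'])
print(np.round(s['eef_rot'],3).tolist())
P=cloud(c);np.set_printoptions(suppress=True)
cc=np.array([.474,.24]);m=(np.hypot(P[...,0]-cc[0],P[...,1]-cc[1])<.07)
for lo in(.005,.010,.013):
    q=P[m&(P[...,2]>lo)&(P[...,2]<.035)];print(lo,len(q),cv2.minAreaRect(q[:,:2].astype(np.float32)))
z=P[m&(P[...,2]>-.01)][:,2];h=np.histogram(z,np.arange(-.008,.032,.002));print(h[0],h[1].round(3))
cv2.imwrite('pics/w1.png',c['image'][:,:,::-1])
E
```

```text
mat [0.6342 0.0702 0.0116]
mat [0.7308 0.088  0.0113]
mat [ 0.7467 -0.0049  0.0112]
mat [ 0.6516 -0.0215  0.0118]
mat [0.691  0.0359 0.0119]
knob wrist [ 0.4873 -0.1591  0.0912]
bottle [0.621 0.32  0.038]
[0.47381866 0.23992895 0.13498384] 1.95 [-0.18470782 -0.72161822 -0.35072347]
[[-0.544, 0.839, -0.001], [0.839, 0.544, -0.0], [0.0, -0.001, -1.0]]
0.005 7274 ((0.47238224744796753, 0.2401106357574463), (0.05415991693735123, 0.07758220285177231), 32.83656692504883)
0.01 7190 ((0.47238224744796753, 0.2401106357574463), (0.05415991693735123, 0.07758220285177231), 32.83656692504883)
0.013 7158 ((0.47238799929618835, 0.24008053541183472), (0.05393868684768677, 0.07752534747123718), 32.83656692504883)
[    0     0     1  2714 13604   459    52     9    56     9   117   840
  3666  1302   451   148   273   382     2] [-0.008 -0.006 -0.004 -0.002  0.     0.002  0.004  0.006  0.008  0.01
  0.012  0.014  0.016  0.018  0.02   0.022  0.024  0.026  0.028  0.03 ]
```

View pics/w1.png

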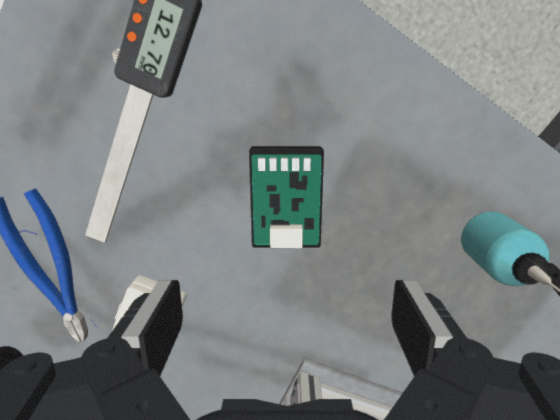

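The close view shows the green-topped carrier upright between the fingers at (287,197). The smd_box shows behind the left finger at (145,300), so I check its clearance first.

```bash
python3 - <<'E'
from h import *
C=pickle.load(open('c0.pkl','rb'))
for n,(u,v) in dict(smd=(220,225)).items():
    p=pt(C['scene'],u,v);print(p)
w=C['wrist'];P=cloud(w)
print('box corners',[pt(w,int(a*.7),int(b*.7)).round(3).tolist() for a,b in[(186,72),(250,63),(262,145),(210,153)]])
c=np.array([.4724,.2401]);t=np.radians(32.8);y=np.array([np.cos(t),np.sin(t)]);x=np.array([-np.sin(t),np.cos(t)])
for a,b in[(186,72),(250,63),(262,145),(210,153)]:
    d=pt(w,int(a*.7),int(b*.7))[:2]-c;print('tool x,y',(d@x).round(3),(d@y).round(3))
E
```

```text
[0.43161071 0.08199011 0.02505101]
box corners [[0.411, 0.111, 0.022], [0.45, 0.116, 0.019], [0.454, 0.068, 0.022], [0.42, 0.063, 0.022]]
tool x,y -0.075 -0.122
tool x,y -0.092 -0.086
tool x,y -0.135 -0.109
tool x,y -0.121 -0.14
```

Request:
{"api": "carry_out", "payload": {
  "offset": [
    [0.02, -0.03, 0.8],
    [0, 0, 0.8],
    [0, 0, 0.8],
    [0, 0, 0.6],
    [0, 0, 0.3],
    [0, 0, 0.1],
    [0, 0, 0],
    [0, 0, 0],
    [0, 0, 0],
    [0, 0, 0],
    [0, 0, 0],
    [0, 0, 0]
  ],
  "turn": [
    [0, 0, 0],
    [0, 0, 0],
    [0, 0, 0],
    [0, 0, 0],
    [0, 0, 0],
    [0, 0, 0],
    [0, 0, 0],
    [0, 0, 0],
    [0, 0, 0],
    [0, 0, 0],
    [0, 0, 0],
    [0, 0, 0]
  ],
  "gripper": [1, 1, 1, 1, 1, 1, 1, 0.6, 0.5, 0.4, 0.4, 0.4],
  "squeeze": 40
}}

```text
time_s: 3.45
tcp_pos: [0.4735, 0.2404, 0.0006]
eef_rot: [[-0.545, 0.839, 0.002], [0.839, 0.545, 0.001], [-0.001, 0.002, -1.0]]
contact_force: [-0.3, 0.3, 5.6]
grip_width: 0.0527
gripper_force: 43.3
```

Request:
{"api": "carry_out", "payload": {
  "offset": [
    [0, 0, -0.3],
    [0, 0, -0.8],
    [0, 0, -1],
    [0, 0, -1],
    [0, 0, -1],
    [0, 0, -0.6],
    [0, 0, 0],
    [0, 0, 0],
    [0, 0, 0],
    [0, 0, 0],
    [0, 0, 0],
    [0, 0, 0],
    [0, 0, 0],
    [0, 0, 0],
    [0, 0, 0],
    [0, 0, 0],
    [0, 0, 0],
    [0, 0, 0],
    [0, 0, 0],
    [0, 0, 0]
  ],
  "turn": [
    [0, 0, 0],
    [0, 0, 0],
    [0, 0, 0],
    [0, 0, 0],
    [0, 0, 0],
    [0, 0, 0],
    [0, 0, -1],
    [0, 0, -1],
    [0, 0, -1],
    [0, 0, -1],
    [0, 0, -1],
    [0, 0, -1],
    [0, 0, -1],
    [0, 0, -1],
    [0, 0, -1],
    [0, 0, -1],
    [0, 0, -1],
    [0, 0, -1],
    [0, 0, -1],
    [0, 0, -0.4]
  ],
  "gripper": [0.4, 0.4, 0.4, 0.4, 0.4, 0.4, 0.4, 0.4, 0.4, 0.4, 0.4, 0.4, 0.4, 0.4, 0.4, 0.4, 0.4, 0.4, 0.4, 0.4]
}}

```text
time_s: 5.95
tcp_pos: [0.4722, 0.2398, 0.187]
eef_rot: [[-0.985, -0.175, -0.001], [-0.175, 0.985, -0.0], [0.001, -0.0, -1.0]]
contact_force: [0.3, -1.4, -1.4]
grip_width: 0.0526
gripper_force: 42.6
```

```bash
python3 - <<'E'
from h import *
s=ctrl.state();print(s['q'].round(1),s['grip_width'],s['contact_force'])
c=grab('side');cv2.imwrite('pics/s2.png',cv2.resize(c['image'][60:260,180:420],(720,600),interpolation=cv2.INTER_CUBIC)[:,:,::-1])
t=np.radians(9.9);R=np.array([[np.cos(t),-np.sin(t)],[np.sin(t),np.cos(t)]])
pc=np.array([.6881,.0177])
tg=pc+R@np.array([.010,.015]);print('target',tg)
d=tg-s['tcp_pos'][:2];E=s['eef_rot'];print('tool units',(E.T@np.r_[d,0]/.04).round(3), s['tcp_pos'])
E
```

```text
[ 20.8   3.2  85.5  -0.   91.4 -79.3] 0.05258501338348424 [ 0.30444819 -1.39234651 -1.44037091]
target [0.69537216 0.03419593]
tool units [-4.598e+00 -6.036e+00 -3.000e-03] [0.47215641 0.2398349  0.18704993]
```

View pics/s2.png

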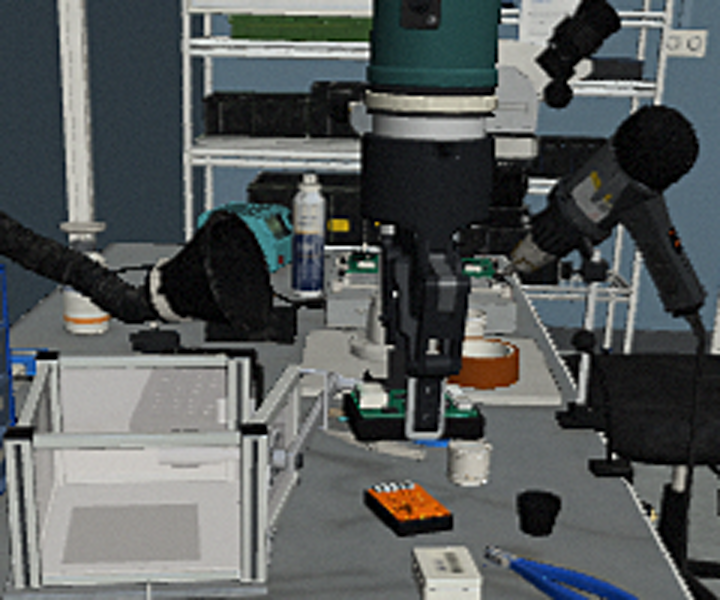

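The carrier hangs flat in the fingers at (415,420), well above the wall height. I carry it over the mat.

Request:
{"api": "carry_out", "payload": {
  "offset": [
    [-0.4, -0.5, 0],
    [-0.7, -0.9, 0],
    [-0.7, -0.9, 0],
    [-0.7, -0.9, 0],
    [-0.7, -0.9, 0],
    [-0.7, -0.9, 0],
    [-0.5, -0.7, 0],
    [-0.2, -0.3, 0],
    [0, 0, 0],
    [0, 0, 0]
  ],
  "turn": [
    [0, 0, 0],
    [0, 0, 0],
    [0, 0, 0],
    [0, 0, 0],
    [0, 0, 0],
    [0, 0, 0],
    [0, 0, 0],
    [0, 0, 0],
    [0, 0, 0],
    [0, 0, 0]
  ],
  "gripper": [0.4, 0.4, 0.4, 0.4, 0.4, 0.4, 0.4, 0.4, 0.4, 0.4]
}}

```text
time_s: 7.25
tcp_pos: [0.6947, 0.0369, 0.1875]
eef_rot: [[-0.985, -0.175, -0.001], [-0.175, 0.985, 0.001], [0.0, 0.001, -1.0]]
contact_force: [0.4, 0.5, -0.3]
grip_width: 0.0527
gripper_force: 42.6
```

Request:
{"api": "carry_out", "payload": {
  "offset": [
    [0, 0, 0.6],
    [0, 0, 0.9],
    [0, 0, 0.9],
    [0, 0, 0.9],
    [0, 0, 0.6],
    [0, 0, 0.3],
    [0, 0, 0.05],
    [0, 0, 0]
  ],
  "turn": [
    [0, 0, 0],
    [0, 0, 0],
    [0, 0, 0],
    [0, 0, 0],
    [0, 0, 0],
    [0, 0, 0],
    [0, 0, 0],
    [0, 0, 0]
  ],
  "gripper": [0.4, 0.4, 0.4, 0.4, 0.4, 0.4, 0.4, 0.4]
}}

```text
time_s: 8.25
tcp_pos: [0.6963, 0.0359, 0.019]
eef_rot: [[-0.985, -0.174, 0.003], [-0.174, 0.985, -0.0], [-0.003, -0.0, -1.0]]
contact_force: [0.5, 0.4, -1.1]
grip_width: 0.0529
gripper_force: 42.6
```

Request:
{"api": "carry_out", "payload": {
  "offset": [
    [0, 0, 0.05],
    [0, 0, 0.05],
    [0, 0, 0.05],
    [0, 0, 0]
  ],
  "turn": [
    [0, 0, 0],
    [0, 0, 0],
    [0, 0, 0],
    [0, 0, 0]
  ],
  "gripper": [0.4, 0.4, 0.4, 0.4]
}}

```text
time_s: 8.75
tcp_pos: [0.6957, 0.0355, 0.0117]
eef_rot: [[-0.985, -0.174, 0.001], [-0.174, 0.985, 0.0], [-0.001, -0.0, -1.0]]
contact_force: [-0.6, 0.4, -0.3]
grip_width: 0.053
gripper_force: 42.8
```

Request:
{"api": "carry_out", "payload": {
  "offset": [
    [0, 0, 0],
    [0, 0, 0],
    [0, 0, 0],
    [0, 0, 0],
    [0, 0, 0],
    [0, 0, -0.5],
    [0, 0, -1],
    [0, 0, -1],
    [0, 0, -1],
    [0, 0, -1],
    [0, 0, -0.7],
    [0, 0, 0],
    [0, 0, 0]
  ],
  "turn": [
    [0, 0, 0],
    [0, 0, 0],
    [0, 0, 0],
    [0, 0, 0],
    [0, 0, 0],
    [0, 0, 0],
    [0, 0, 0],
    [0, 0, 0],
    [0, 0, 0],
    [0, 0, 0],
    [0, 0, 0],
    [0, 0, 0],
    [0, 0, 0]
  ],
  "gripper": [0.7, 0.8, 0.9, 0.9, 0.9, 0.9, 0.9, 0.9, 0.9, 0.9, 0.9, 0.9, 0.9]
}}

```text
time_s: 10.38
tcp_pos: [0.695, 0.0356, 0.2186]
eef_rot: [[-0.985, -0.174, -0.001], [-0.174, 0.985, 0.0], [0.001, 0.0, -1.0]]
contact_force: [-0.1, -0.2, -0.4]
grip_width: 0.077
gripper_force: 0.0
```

```bash
python3 - <<'E'
from h import *
c=grab('wrist');s=ctrl.state();print(s['tcp_pos'],s['q'].round(1))
C=pickle.load(open('c0.pkl','rb'));sc=grab('scene')
pickle.dump((c,sc),open('c2.pkl','wb'))
t=np.radians(9.9);R=np.array([[np.cos(t),-np.sin(t)],[np.sin(t),np.cos(t)]]);pc=np.array([.6881,.0177])
for n,k in(('wrist',c),('scene',sc)):
    P=cloud(k);L=(P[...,:2]-pc)@R
    m=(abs(L[...,0]-.005)<.05)&(abs(L[...,1]-.015)<.06)&(P[...,2]>.019)&(P[...,2]<.05);q=L[m]
    print(n,len(q),cv2.minAreaRect((q).astype(np.float32)),np.percentile(P[m][:,2],[5,50,95]))
a=cv2.resize(c['image'],(400,300));b=cv2.resize(sc['image'][130:280,205:405],(400,300),interpolation=cv2.INTER_CUBIC)
cv2.imwrite('pics/w3.png',np.hstack([a,b])[:,:,::-1])
E
```

```text
[0.69467917 0.03562901 0.21738016] [  -1.7   24.3   56.5   -0.    99.4 -101.7]
wrist 4709 ((0.010301217436790466, 0.016582783311605453), (0.07773847877979279, 0.05407165735960007), 0.03978288173675537) [0.02561092 0.02843062 0.0369277 ]
scene 530 ((0.010890409350395203, 0.01494030375033617), (0.05313528701663017, 0.08087455481290817), 89.58859252929688) [0.02176944 0.03040658 0.03865787]
```

View pics/w3.png

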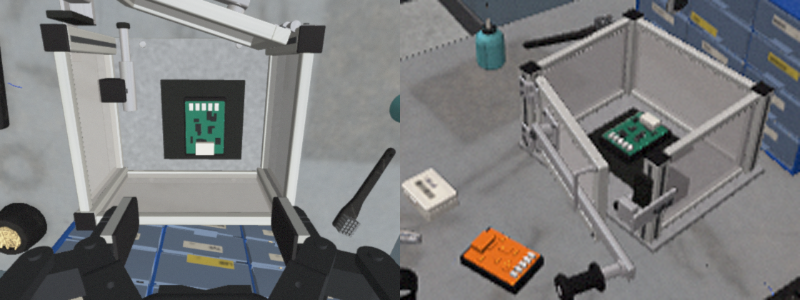

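The wrist view shows the carrier lying squarely on the mat at (204,125), measured at pen (10,16) mm against the mat's centre (5,15). The gate is still open, so next I go above the knob.

Request:
{"api": "carry_out", "payload": {
  "offset": [
    [0.4, -0.3, 0],
    [0.8, -0.5, 0],
    [0.8, -0.5, 0],
    [0.8, -0.5, 0],
    [0.8, -0.5, 0],
    [0.8, -0.5, 0],
    [0.8, -0.5, 0],
    [0.6, -0.4, 0],
    [0.3, -0.3, 0],
    [0, 0, 0],
    [0, 0, 0],
    [0, 0, 0],
    [0, 0, 0],
    [0, 0, 0]
  ],
  "turn": [
    [0, 0, 0],
    [0, 0, 0],
    [0, 0, 0],
    [0, 0, 0],
    [0, 0, 0],
    [0, 0, 0],
    [0, 0, 0],
    [0, 0, 0],
    [0, 0, 0],
    [0, 0, 1],
    [0, 0, 1],
    [0, 0, 1],
    [0, 0, 0.5],
    [0, 0, 0]
  ],
  "gripper": [0.6, 0.6, 0.6, 0.6, 0.6, 0.6, 0.6, 0.6, 0.6, 0.6, 0.6, 0.6, 0.6, 0.6]
}}

```text
time_s: 12.22
tcp_pos: [0.483, -0.1641, 0.2184]
eef_rot: [[-0.992, 0.13, -0.001], [0.13, 0.992, 0.001], [0.001, 0.001, -1.0]]
contact_force: [-0.5, 0.0, -0.2]
grip_width: 0.051
gripper_force: 0.0
```

```bash
cat >> h.py <<'E'
t0=np.radians(9.9);R0=np.array([[np.cos(t0),-np.sin(t0)],[np.sin(t0),np.cos(t0)]]);PC=np.array([.6881,.0177])
def pen(p): return PC+R0@np.asarray(p)
def knob(g,b):
    v=np.array([-.070,-(.050+.216*np.cos(b))]);c,s=np.cos(-g),np.sin(-g)
    return np.r_[pen(np.array([-.090,.090])+np.array([[c,-s],[s,c]])@v),.085+.216*np.sin(b)]
E
python3 - <<'E'
from h import *
c=grab('wrist');s=ctrl.state();pickle.dump(c,open('c3.pkl','wb'));print(s['tcp_pos'],s['eef_rot'].round(3).tolist(),s['contact_force'])
print('pred knob',knob(.302,0))
P=cloud(c);k=knob(.302,0)
m=(np.hypot(P[...,0]-k[0],P[...,1]-k[1])<.05)&(P[...,2]>.06)&(P[...,2]<.115)&(c['image'].sum(-1)<150)
q=P[m];E=s['eef_rot'];L=(q-s['tcp_pos'])@E
print(len(q),'tool x,y range',np.percentile(L,[1,50,99],axis=0).round(4).tolist(),q[:,2].max())
# width profile along tool x
for x in np.arange(L[:,0].min(),L[:,0].max(),.003):
    r=L[(L[:,0]>=x)&(L[:,0]<x+.003)]
    if len(r)>5:print(round(x+.0015,4),len(r),r[:,1].min().round(4),r[:,1].max().round(4),'top z',round(s['tcp_pos'][2]-r[:,2].min(),4))
# gate top
mg=(P[...,2]>.126)&(P[...,2]<.1325);g=P[mg&(P[...,0]>.54)&(P[...,0]<.60)&(P[...,1]<.07)&(P[...,1]>-.08)]
if len(g)>200:
    u,ss,v=np.linalg.svd(g[:,:2]-g[:,:2].mean(0),full_matrices=False);d=v[0]*-np.sign(v[0][1]);print('gate dir',np.degrees(np.arctan2(d[1],d[0])),g.mean(0))
cv2.imwrite('pics/w4.png',c['image'][:,:,::-1])
E
```

```text
[ 0.48298654 -0.16415439  0.21851587] [[-0.992, 0.129, -0.001], [0.129, 0.992, 0.001], [0.001, 0.001, -1.0]] [0.40220203 0.97171742 0.16715864]
pred knob [ 0.48027515 -0.1638766   0.085     ]
1465 tool x,y range [[-0.0176, -0.0142, 0.1175], [0.0028, -0.0017, 0.1243], [0.0226, 0.0116, 0.137]] 0.10216848116708854
-0.0166 117 -0.0142 0.0124 top z 0.1019
-0.0136 219 -0.0145 0.0124 top z 0.1011
-0.0106 80 -0.0095 0.0069 top z 0.0961
-0.0076 74 -0.0087 0.0068 top z 0.0961
-0.0046 86 -0.0095 0.0068 top z 0.0956
-0.0016 80 -0.0095 0.0068 top z 0.0958
0.0014 82 -0.0086 0.0068 top z 0.0958
0.0044 81 -0.0094 0.0067 top z 0.0961
0.0074 84 -0.0093 0.0067 top z 0.0959
0.0104 85 -0.0093 0.0067 top z 0.0955
0.0134 41 -0.0105 0.0065 top z 0.1013
0.0164 125 -0.0144 0.0118 top z 0.1021
0.0194 134 -0.0152 0.0119 top z 0.1015
0.0224 177 -0.0145 0.0118 top z 0.1011
gate dir -99.33930637594486 [ 0.56795126 -0.03072102  0.12909928]
```

View pics/w4.png

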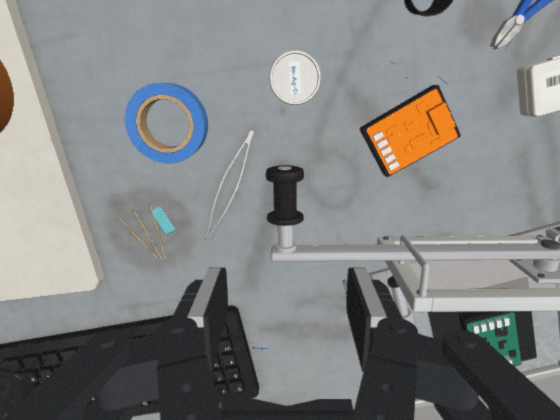

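The knob's waist is at (285,195), between flanges at (285,172) and (285,217). It lies square to the tool and within 1–2 mm of the TCP line. I go down and grip it.

Request:
{"api": "carry_out", "payload": {
  "offset": [
    [0, 0, 0.5],
    [0.02, -0.03, 0.9],
    [0, 0, 0.9],
    [0, 0, 0.8],
    [0, 0, 0.5],
    [0, 0, 0.2],
    [0, 0, 0],
    [0, 0, 0],
    [0, 0, 0],
    [0, 0, 0],
    [0, 0, 0],
    [0, 0, 0],
    [0, 0, 0]
  ],
  "turn": [
    [0, 0, 0],
    [0, 0, 0],
    [0, 0, 0],
    [0, 0, 0],
    [0, 0, 0],
    [0, 0, 0],
    [0, 0, 0],
    [0, 0, 0],
    [0, 0, 0],
    [0, 0, 0],
    [0, 0, 0],
    [0, 0, 0],
    [0, 0, 0]
  ],
  "gripper": [0.6, 0.6, 0.6, 0.6, 0.6, 0.6, 0.6, 0.4, 0.3, 0.2, 0.1, 0.1, 0.1],
  "squeeze": 25
}}

```text
time_s: 13.9
tcp_pos: [0.4826, -0.1656, 0.0683]
eef_rot: [[-0.991, 0.13, 0.002], [0.13, 0.991, -0.001], [-0.002, -0.0, -1.0]]
contact_force: [0.2, 1.0, 6.7]
grip_width: 0.0167
gripper_force: 24.6
```

Request:
{"api": "carry_out", "payload": {
  "offset": [
    [0, 0, -0.2],
    [0, 0.02, -0.2],
    [0, 0.02, -0.2],
    [0, 0.03, -0.2],
    [0, 0.03, -0.2],
    [0, 0, 0],
    [0, 0, 0]
  ],
  "turn": [
    [0, 0, 0],
    [0, 0, 0],
    [0, 0, 0],
    [0, 0, 0],
    [0, 0, 0],
    [0, 0, 0],
    [0, 0, 0]
  ],
  "gripper": [0.1, 0.1, 0.1, 0.1, 0.1, 0.1, 0.1]
}}

```text
time_s: 14.78
tcp_pos: [0.4824, -0.162, 0.1075]
eef_rot: [[-0.991, 0.131, 0.0], [0.131, 0.991, -0.001], [-0.0, -0.001, -1.0]]
contact_force: [-2.2, -5.1, -4.0]
grip_width: 0.0168
gripper_force: 24.6
```

```bash
python3 - <<'E'
from h import *
from scipy.optimize import least_squares
s=ctrl.state();p=s['tcp_pos'];E=s['eef_rot'];print(p,s['contact_force'],s['grip_width'])
g0=.297;off=np.r_[.4826,-.1656]-knob(g0,0)[:2];print('off',off)
b=.19
prev=p;
for g in np.arange(g0,.0,-.02):
    k=knob(g,b);k[:2]+=off
    print(round(g,3),k.round(4),'yaw',round(np.degrees(g0-g),1))
# units per step in tool frame: arc by dg=-0.0218 (1.25deg)
def step(g,dg):
    a=knob(g,b);c=knob(g-dg,b);th=t0-g; y=np.array([-np.sin(th),np.cos(th)]);x=np.array([-np.cos(th),-np.sin(th)])
    d=(c-a)[:2];return d@x/.04,d@y/.04
print(step(.297,.02),step(.1,.02),'lateral unit/row; turn z units',-np.degrees(.02)/5)
E
```

```text
[ 0.48243241 -0.16204299  0.10747214] [-2.23698461 -5.09586876 -3.99124518] 0.016797063540451032
off [ 0.00104975 -0.00120813]
0.297 [ 0.4831 -0.1617  0.1258] yaw 0.0
0.277 [ 0.4881 -0.1637  0.1258] yaw 1.1
0.257 [ 0.4932 -0.1656  0.1258] yaw 2.3
0.237 [ 0.4983 -0.1674  0.1258] yaw 3.4
0.217 [ 0.5035 -0.1691  0.1258] yaw 4.6
0.197 [ 0.5087 -0.1707  0.1258] yaw 5.7
0.177 [ 0.5139 -0.1721  0.1258] yaw 6.9
0.157 [ 0.5192 -0.1735  0.1258] yaw 8.0
0.137 [ 0.5244 -0.1748  0.1258] yaw 9.2
0.117 [ 0.5297 -0.1759  0.1258] yaw 10.3
0.097 [ 0.5351 -0.177   0.1258] yaw 11.5
0.077 [ 0.5404 -0.1779  0.1258] yaw 12.6
0.057 [ 0.5458 -0.1788  0.1258] yaw 13.8
0.037 [ 0.5511 -0.1795  0.1258] yaw 14.9
0.017 [ 0.5565 -0.1801  0.1258] yaw 16.0
(np.float64(-0.1313977088037372), np.float64(-0.03368714582430953)) (np.float64(-0.13139770880373575), np.float64(-0.03368714582430966)) lateral unit/row; turn z units -0.2291831180523293
```

Request:
{"api": "carry_out", "payload": {
  "offset": [
    [-0.13, -0.03, 0],
    [-0.13, -0.03, 0],
    [-0.13, -0.03, 0],
    [-0.13, -0.04, 0],
    [-0.13, -0.03, 0],
    [-0.13, -0.04, 0],
    [-0.13, -0.03, 0],
    [0, 0, 0],
    [0, 0, 0]
  ],
  "turn": [
    [0, 0, -0.23],
    [0, 0, -0.23],
    [0, 0, -0.23],
    [0, 0, -0.23],
    [0, 0, -0.23],
    [0, 0, -0.23],
    [0, 0, -0.23],
    [0, 0, 0],
    [0, 0, 0]
  ],
  "gripper": [0.1, 0.1, 0.1, 0.1, 0.1, 0.1, 0.1, 0.1, 0.1]
}}

```text
time_s: 15.9
tcp_pos: [0.518, -0.1739, 0.107]
eef_rot: [[-1.0, -0.009, -0.001], [-0.009, 1.0, -0.001], [0.001, -0.001, -1.0]]
contact_force: [-2.5, -6.2, -3.0]
grip_width: 0.0171
gripper_force: 24.6
```

Request:
{"api": "carry_out", "payload": {
  "offset": [
    [-0.07, -0.02, 0],
    [-0.07, -0.02, 0],
    [-0.07, -0.02, 0],
    [-0.07, -0.02, 0],
    [-0.07, -0.01, 0],
    [0, 0, 0],
    [0, 0, 0]
  ],
  "turn": [
    [0, 0, -0.12],
    [0, 0, -0.12],
    [0, 0, -0.11],
    [0, 0, -0.11],
    [0, 0, -0.11],
    [0, 0, 0],
    [0, 0, 0]
  ],
  "gripper": [0.1, 0.1, 0.1, 0.1, 0.1, 0.1, 0.1]
}}

```text
time_s: 16.77
tcp_pos: [0.5318, -0.1771, 0.1069]
eef_rot: [[-0.998, -0.059, -0.001], [-0.059, 0.998, -0.001], [0.001, -0.001, -1.0]]
contact_force: [-3.2, -5.0, -3.2]
grip_width: 0.0168
gripper_force: 24.6
```

Request:
{"api": "carry_out", "payload": {
  "offset": [
    [-0.04, -0.01, 0],
    [-0.04, -0.01, 0],
    [0, 0, 0]
  ],
  "turn": [
    [0, 0, -0.06],
    [0, 0, -0.06],
    [0, 0, 0]
  ],
  "gripper": [0.1, 0.1, 0.1]
}}

```text
time_s: 17.15
tcp_pos: [0.535, -0.1777, 0.1069]
eef_rot: [[-0.998, -0.07, -0.002], [-0.07, 0.998, -0.001], [0.002, -0.001, -1.0]]
contact_force: [-1.8, -4.6, -2.0]
grip_width: 0.0168
gripper_force: 24.7
```

Request:
{"api": "carry_out", "payload": {
  "offset": [
    [-0.03, -0.01, 0],
    [-0.03, -0.01, 0],
    [0, 0, 0]
  ],
  "turn": [
    [0, 0, -0.06],
    [0, 0, -0.06],
    [0, 0, 0]
  ],
  "gripper": [0.1, 0.1, 0.1]
}}

```text
time_s: 17.52
tcp_pos: [0.5375, -0.1782, 0.1069]
eef_rot: [[-0.997, -0.08, -0.002], [-0.08, 0.997, -0.001], [0.002, -0.0, -1.0]]
contact_force: [-2.4, -4.9, -2.7]
grip_width: 0.0171
gripper_force: 24.6
```

Request:
{"api": "carry_out", "payload": {
  "offset": [
    [-0.03, -0.01, 0],
    [-0.03, -0.01, 0],
    [0, 0, 0]
  ],
  "turn": [
    [0, 0, -0.06],
    [0, 0, -0.06],
    [0, 0, 0]
  ],
  "gripper": [0.1, 0.1, 0.1]
}}

```text
time_s: 17.9
tcp_pos: [0.54, -0.1786, 0.1068]
eef_rot: [[-0.996, -0.091, -0.001], [-0.091, 0.996, -0.0], [0.002, -0.0, -1.0]]
contact_force: [-2.0, -4.9, -2.1]
grip_width: 0.017
gripper_force: 24.6
```

```bash
python3 - <<'E'
from h import *
c=grab('scene');s=ctrl.state();print(s['contact_force'])
cv2.imwrite('pics/s5.png',cv2.resize(c['image'][130:280,255:405],(600,600),interpolation=cv2.INTER_CUBIC)[:,:,::-1])
E
```

```text
[-3.33980465 -5.05074299 -2.744433  ]
```

View pics/s5.png

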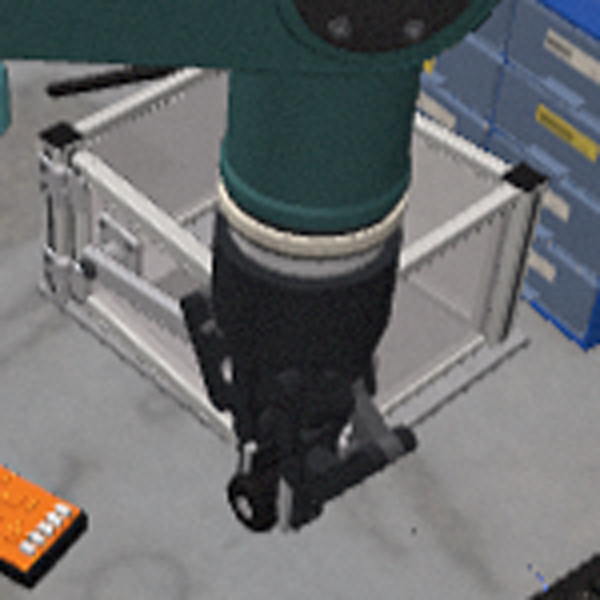

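The picture shows the bar raised from (90,265) to the gripped knob at (250,505), with the gate following the hand to nearly shut. I keep feeling forward in small steps.

Request:
{"api": "carry_out", "payload": {
  "offset": [
    [-0.03, -0.01, 0],
    [-0.03, 0, 0],
    [0, 0, 0]
  ],
  "turn": [
    [0, 0, -0.05],
    [0, 0, -0.05],
    [0, 0, 0]
  ],
  "gripper": [0.1, 0.1, 0.1]
}}

```text
time_s: 18.32
tcp_pos: [0.5424, -0.179, 0.1069]
eef_rot: [[-0.995, -0.099, -0.001], [-0.099, 0.995, -0.001], [0.002, -0.001, -1.0]]
contact_force: [-2.8, -5.2, -2.6]
grip_width: 0.0171
gripper_force: 24.6
```

Request:
{"api": "carry_out", "payload": {
  "offset": [
    [-0.03, -0.01, 0],
    [-0.02, 0, 0],
    [0, 0, 0]
  ],
  "turn": [
    [0, 0, -0.05],
    [0, 0, -0.04],
    [0, 0, 0]
  ],
  "gripper": [0.1, 0.1, 0.1]
}}

```text
time_s: 18.7
tcp_pos: [0.5444, -0.1793, 0.1069]
eef_rot: [[-0.994, -0.107, -0.002], [-0.107, 0.994, -0.001], [0.002, -0.001, -1.0]]
contact_force: [-2.1, -4.9, -2.8]
grip_width: 0.0168
gripper_force: 24.6
```

Request:
{"api": "carry_out", "payload": {
  "offset": [
    [-0.03, -0.01, 0],
    [-0.02, 0, 0],
    [0, 0, 0]
  ],
  "turn": [
    [0, 0, -0.05],
    [0, 0, -0.04],
    [0, 0, 0]
  ],
  "gripper": [0.1, 0.1, 0.1]
}}

```text
time_s: 19.08
tcp_pos: [0.5464, -0.1796, 0.1069]
eef_rot: [[-0.993, -0.115, -0.001], [-0.115, 0.993, -0.001], [0.002, -0.001, -1.0]]
contact_force: [-2.6, -5.5, -2.7]
grip_width: 0.0167
gripper_force: 24.6
```

Request:
{"api": "carry_out", "payload": {
  "offset": [
    [-0.03, -0.01, 0],
    [-0.02, 0, 0],
    [0, 0, 0]
  ],
  "turn": [
    [0, 0, -0.05],
    [0, 0, -0.04],
    [0, 0, 0]
  ],
  "gripper": [0.1, 0.1, 0.1]
}}

```text
time_s: 19.45
tcp_pos: [0.5485, -0.1799, 0.107]
eef_rot: [[-0.992, -0.122, -0.001], [-0.122, 0.992, -0.001], [0.002, -0.001, -1.0]]
contact_force: [-2.6, -5.9, -2.3]
grip_width: 0.0171
gripper_force: 24.6
```

Request:
{"api": "carry_out", "payload": {
  "offset": [
    [-0.02, -0.01, 0],
    [-0.02, 0, 0],
    [0, 0, 0]
  ],
  "turn": [
    [0, 0, -0.04],
    [0, 0, -0.04],
    [0, 0, 0]
  ],
  "gripper": [0.1, 0.1, 0.1]
}}

```text
time_s: 19.82
tcp_pos: [0.5501, -0.1801, 0.107]
eef_rot: [[-0.992, -0.129, -0.001], [-0.129, 0.992, -0.001], [0.002, -0.001, -1.0]]
contact_force: [-2.7, -5.3, -3.3]
grip_width: 0.0172
gripper_force: 24.6
```

Request:
{"api": "carry_out", "payload": {
  "offset": [
    [-0.02, 0, 0],
    [-0.02, 0, 0],
    [0, 0, 0]
  ],
  "turn": [
    [0, 0, -0.04],
    [0, 0, -0.04],
    [0, 0, 0]
  ],
  "gripper": [0.1, 0.1, 0.1]
}}

```text
time_s: 20.2
tcp_pos: [0.5517, -0.1803, 0.1071]
eef_rot: [[-0.991, -0.136, -0.001], [-0.136, 0.991, -0.002], [0.001, -0.002, -1.0]]
contact_force: [-3.4, -6.9, -3.4]
grip_width: 0.0172
gripper_force: 24.6
```

Request:
{"api": "carry_out", "payload": {
  "offset": [
    [-0.02, -0.01, 0],
    [-0.02, 0, 0],
    [0, 0, 0]
  ],
  "turn": [
    [0, 0, -0.04],
    [0, 0, -0.04],
    [0, 0, 0]
  ],
  "gripper": [0.1, 0.1, 0.1]
}}

```text
time_s: 20.58
tcp_pos: [0.5532, -0.1805, 0.1071]
eef_rot: [[-0.99, -0.143, -0.002], [-0.143, 0.99, -0.002], [0.002, -0.002, -1.0]]
contact_force: [-3.9, -6.4, -1.5]
grip_width: 0.017
gripper_force: 24.6
```

Request:
{"api": "carry_out", "payload": {
  "offset": [
    [-0.02, -0.01, 0],
    [-0.02, 0, 0],
    [0, 0, 0]
  ],
  "turn": [
    [0, 0, -0.04],
    [0, 0, -0.04],
    [0, 0, 0]
  ],
  "gripper": [0.1, 0.1, 0.1]
}}

```text
time_s: 20.95
tcp_pos: [0.5533, -0.1805, 0.107]
eef_rot: [[-0.989, -0.149, -0.005], [-0.149, 0.989, -0.002], [0.005, -0.001, -1.0]]
contact_force: [-7.1, -5.7, 0.1]
grip_width: 0.0169
gripper_force: 24.8
```

The hand stopped (x stays at 0.553) and the force rose by about 4 N, so the bar is on the rear wall. I lower it there.

Request:
{"api": "carry_out", "payload": {
  "offset": [
    [0, -0.02, 0.1],
    [0, -0.02, 0.12],
    [0, -0.02, 0.12],
    [0, -0.01, 0.12],
    [0, -0.01, 0.12],
    [0, -0.01, 0.12],
    [0, 0, 0.1],
    [0, 0, 0]
  ],
  "turn": [
    [0, 0, 0],
    [0, 0, 0],
    [0, 0, 0],
    [0, 0, 0],
    [0, 0, 0],
    [0, 0, 0],
    [0, 0, 0],
    [0, 0, 0]
  ],
  "gripper": [0.1, 0.1, 0.1, 0.1, 0.1, 0.1, 0.1, 0.1]
}}

```text
time_s: 21.95
tcp_pos: [0.5537, -0.1835, 0.0747]
eef_rot: [[-0.989, -0.149, -0.006], [-0.149, 0.989, 0.0], [0.005, 0.001, -1.0]]
contact_force: [-6.7, -5.3, -1.1]
grip_width: 0.0171
gripper_force: 25.3
```

Request:
{"api": "carry_out", "payload": {
  "offset": [
    [0, 0, 0.07],
    [0, 0, 0.06],
    [0, 0, 0]
  ],
  "turn": [
    [0, 0, 0],
    [0, 0, 0],
    [0, 0, 0]
  ],
  "gripper": [0.1, 0.1, 0.1]
}}

```text
time_s: 22.32
tcp_pos: [0.5537, -0.1836, 0.0698]
eef_rot: [[-0.989, -0.149, -0.005], [-0.149, 0.989, -0.0], [0.005, 0.001, -1.0]]
contact_force: [-7.5, -5.3, 0.2]
grip_width: 0.0168
gripper_force: 25.5
```

Request:
{"api": "carry_out", "payload": {
  "offset": [
    [0.05, 0, 0],
    [0.05, 0, 0],
    [0, 0, 0],
    [0, 0, 0],
    [0, 0, 0],
    [0, 0, 0],
    [0, 0, 0],
    [0, 0, 0]
  ],
  "turn": [
    [0, 0, 0],
    [0, 0, 0],
    [0, 0, 0],
    [0, 0, 0],
    [0, 0, 0],
    [0, 0, 0],
    [0, 0, 0],
    [0, 0, 0]
  ],
  "gripper": [0.1, 0.1, 0.1, 0.3, 0.5, 0.6, 0.6, 0.6]
}}

```text
time_s: 23.32
tcp_pos: [0.5523, -0.1833, 0.0703]
eef_rot: [[-0.989, -0.151, 0.001], [-0.151, 0.989, -0.0], [-0.001, -0.0, -1.0]]
contact_force: [-0.4, 0.1, -0.0]
grip_width: 0.051
gripper_force: 0.0
```

Request:
{"api": "carry_out", "payload": {
  "offset": [
    [0, 0, -0.3],
    [0, 0, -0.7],
    [0, 0, -1],
    [0, 0, -1],
    [0, 0, -0.7],
    [0, 0, 0],
    [0, 0, 0]
  ],
  "turn": [
    [0, 0, 0],
    [0, 0, 0],
    [0, 0, 0],
    [0, 0, 0],
    [0, 0, 0],
    [0, 0, 0],
    [0, 0, 0]
  ],
  "gripper": [0.6, 0.6, 0.6, 0.6, 0.6, 0.6, 0.6]
}}

```text
time_s: 24.2
tcp_pos: [0.5515, -0.1832, 0.2171]
eef_rot: [[-0.989, -0.15, -0.001], [-0.15, 0.989, 0.001], [0.001, 0.001, -1.0]]
contact_force: [-0.2, -0.3, -0.8]
grip_width: 0.0514
gripper_force: 0.0
```

```bash
python3 - <<'E'
from h import *
c=grab('wrist');s=ctrl.state();print(s['tcp_pos'],s['contact_force'],s['time_s'])
P=cloud(c)
k=np.array([.553,-.184])
m=(np.hypot(P[...,0]-k[0],P[...,1]-k[1])<.045)&(P[...,2]>.06)&(P[...,2]<.115)&(c['image'].sum(-1)<150)
q=P[m];print('knob',np.percentile(q,[1,50,99],axis=0).round(4).tolist())
sc=grab('scene');L=(cloud(sc)[...,:2]-PC)@R0;z=cloud(sc)[...,2]
mm=(abs(L[...,0]-.01)<.045)&(abs(L[...,1]-.015)<.06)&(z>.019)&(z<.05);print('carrier',cv2.minAreaRect(L[mm].astype(np.float32)))
b=cv2.resize(sc['image'][150:270,275:395],(400,400),interpolation=cv2.INTER_CUBIC);a=np.zeros((400,400,3),np.uint8);a[:300]=cv2.resize(c['image'],(400,300),interpolation=cv2.INTER_AREA)
cv2.imwrite('pics/s6.png',np.hstack([a,b])[:,:,::-1])
E
```

```text
[ 0.55125134 -0.18306975  0.21621987] [-0.11698241 -0.10370236  0.50536393] 24.25
knob [[0.5244, -0.1974, 0.0819], [0.5452, -0.1842, 0.094], [0.5655, -0.1689, 0.1006]]
carrier ((0.022465480491518974, 0.015370077453553677), (0.058005671948194504, 0.05554129555821419), 2.187546491622925)
```

View pics/s6.png

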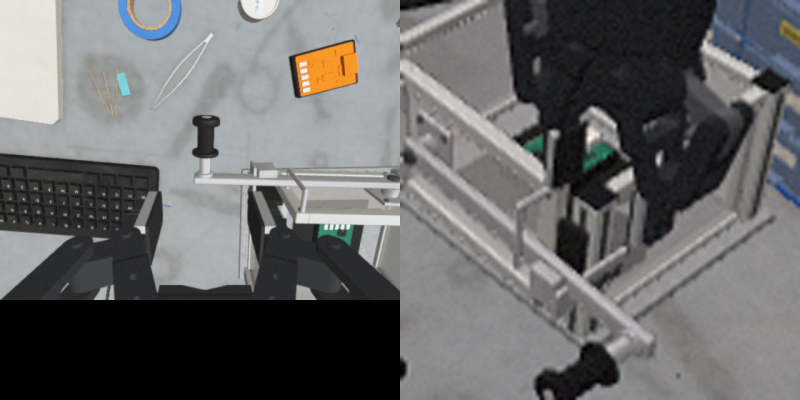

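The bar lies level behind the keeper's front lip at (545,275) in the right panel, and the knob stands level (top z 0.101). The gate rests at about 0.057 rad, as expected for the bar held against the lip. The hand is clear and the forces are zero.

```bash
python3 -c "
from station import ctrl
print(ctrl.finish_job())"
```

```text
the job is handed in; nothing more can be done
None
```

The job is handed in (no verdict returned): the board was measured about 5 mm from the mat's centre when set down, and the gate is latched with the bar level in the keeper's notch. The last clear view of the board was before the gate was shut.

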